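# Park a turned blank at the top of a sloped feed gutter

## Task

Push the round wooden blank up the sloped gutter with the fingertips, over the crest, until it rests against the stop block at the high end and does not roll back; then push the wooden catch on the gutter's side round until it lies square across the gutter behind the blank. Only push: do not pick up or carry the blank, and leave everything else on the bench where it is. Finish with the hand clear.

Things in the scene. Friction and masses are not known exactly. Their poses are not given: they have to be found in the camera images.
- gutter: Fixed gutter (metal floor) on a base board 350 x 110 x 12 mm; origin at the centre of its underside, on the bench. x runs along it, uphill; z up; looking uphill, y is to the left. Flat floor 66 mm wide between side walls 10 mm thick that rise only 14 mm above it. Floor height 21 mm at x = -158 mm, rising at 7 degrees up to the crest.
- crest (a point): Floor's highest line, mid-width: x = 85 mm in the gutter's frame, 51 mm high. Beyond it the floor falls at 7 degrees to the stop. Short of it the blank rolls back down.
- stop (a point): Foot of the stop block's face, mid-width: x = 148 mm in the gutter's frame. The block is 90 mm wide, 20 mm thick, top 85 mm high. A blank against it has its centre at x = 124 mm, 71 mm high.
- lip (a point): Top edge, mid-width, of the lip across the gutter's low end: x = -150 mm in the gutter's frame, 32 mm high; the lip is 8 mm thick.
- blank: The round blank: solid wood cylinder, 48 mm diameter, 60 mm long, about 0.08 kg, lying across the gutter at its low end against the lip (centre near x = -131 mm, 48 mm high in the gutter's frame). Origin at its centre; its y axis is the cylinder's axis; its x and z axes turn as it rolls. It stands well above the gutter's walls.
- catch (a joint): Angle of the wooden catch (turn-button) about its upright pivot, rad. 0: it lies along the gutter outside the wall on the -y side, pointing downhill; it may start swung somewhat outwards (down to -0.5). It grows as the free end swings in over the gutter; 1.57, its hard limit, is square across the gutter. It stays where it is left; about 1 N at the free end moves it.
- catch_pivot (a point): The catch's pivot, at the catch's underside: in the gutter's frame x = 82, y = -47, z = 68 mm. The catch is a bar 14 mm wide and 22 mm tall (68 to 90 mm above the bench), reaching 75 mm from the pivot to its free end and 11 mm the other way. It stands on a post 28 x 26 mm, 67 mm high; the gutter's wall beside it is 65 mm high.
- catch_tip (a point): Middle of the face at the catch's free end, 75 mm from the pivot, 79 mm above the bench.
- dowel: Bystander: upright round dowel, 35 mm diameter, 75 mm tall; origin at the underside.
- bearing: Bystander: steel bearing ring lying flat, 62 mm diameter, 16 mm tall; origin at the underside.
- sanding_block: Bystander: cork sanding block 100 x 50 x 30 mm; origin at the underside.
- glue: Bystander: amber bottle, 52 mm diameter, 130 mm tall; origin at the underside.
- screwdriver: Bystander: screwdriver lying on the bench, about 30 mm tall, along its x axis.
- wax: Bystander: round tin, 70 mm diameter, 50 mm tall; origin at the underside.
- brush: Bystander: brush lying on the bench, along its x axis.
Things that resemble listed ones, but are neither listed nor needed, are in the scene too. Leave any green or turquoise look-alike of the blank alone.

How it is judged:
By the outcome, as a careful person would: the job done as asked, in the order asked, and still so for the second after the job is handed in, with the robot touching nothing.
It also fails if it takes over 61 s, if anything falls off the work surface, if the arm or the gripper's body presses on something with over 40 N, if the wrist force passes 120 N, or if a joint passes its speed limit or range.

## Robot

A 7-joint arm with a two-finger parallel gripper is mounted at the origin on the work surface. World frame = base frame: x ahead of the robot, y to its left, z up, the work surface at z = 0. Lengths are in m, angles in rad, forces in N, time in s.
With the tool pointing down it reaches from about 0.425 to 0.925 m from the base axis. Payload 6.8 kg.
Tool frame: the origin (TCP) lies midway between the tips of the shut fingers; the grasp point (between the pads) lies 19 mm behind it; z points along the fingers, y is the line along which they close (so a half turn about z gives the same grasp; the last joint's range is limited). The gripper opens to 85 mm and grips with 20 to 120 N. Pads are 22 mm wide; open, the fingers measure 114 mm over their backs; the gripper's body (76 mm by 85 mm) begins 54 mm behind the grasp point. The pads swing forward as they close: fully open they stand 13 mm farther back than shut.
Start: joints at [-1.436, 0.477, 0.022, 1.555, -0.011, 1.109, -0.083], TCP at [0.162, 0.655, 0.231] pointing down, gripper open.
Joint ranges: [-2.96, 2.96], [-0.34, 2.1], [-1.41, 1.46], [0.24, 2.44], [-1.37, 4.51], [0.17, 1.92], [-2.96, 2.96]. Speed limits (rad/s): [2.39, 2.39, 3.14, 3.14, 3.14, 3.14, 3.14].

## Interface

Orientations are given as a unit quaternion [w, x, y, z].
In Python, from station import bot gives the robot as it stands.
- The arm moves only by the tool jog_arm, never from a script. Its argument "rows" is a list of rows, each an object of numbers: "fingers": the finger opening in mm, from 0 to 85.4; "x", "y", "z": the shift along the tool's x, y, z in mm; "ax", "ay", "az": the turn, a rotation vector about the tool's x, y, z in degrees. A call has exactly 8 rows; each row shifts and turns the commanded pose from where the row before left it, along the tool's axes as they then stand; what a row does not reach is not made up. A row lasts 1/10 s, in which the tool goes at most 50 mm and 8.59 degrees, less where a joint would pass 70% of its speed; a pose out of reach is approached as far as the arm can. A call with a gripper value outside its range is refused whole. The fingers move at their own pace and stop on an object; "force" is the grip in N (left out, the last holds). Time passes only in rows, so rows that do not move let the fingers close, or fill a call up. It gives the time, the measured TCP pose, the force, the opening and the grip force at its end, in the units of the state.
- bot.get_obs(): the state, without advancing time (a new reading comes with each control period).
- bot.read_camera(name): name is "scene" or "top" or "wrist"; returns a dict with "pixels" (480x640x3 uint8, red, green, blue), "vertical_fov" (degrees; the focal length in pixels is half the picture's height over the tangent of half this angle, whatever the lens; pixels are square), "cx", "cy" (the principal point, pixels), "dist_coeffs" ([k1, k2, p1, p2, k3] as OpenCV has them; the pictures are not rectified), "world_from_camera" (4x4, takes a point from camera to world coordinates). Camera axes: x right, y down, z forward; pixel columns grow to the right and rows downward; lengths in m; the calibration is good to about 2 mm. A picture is of the moment at which its call begins. There is no depth.
- bot.hand_in(): hands the job in; it is judged then, once.
The state is a dict: "t": time; "q": joint angles; "joint_vel": joint speeds; "joint_torque": joint torques, N m; "eef_pos": TCP position; "tool_rot": TCP orientation; "contact_force": force on the tool from outside, world axes, zero at the start; "torque": the same for the moment, N m; "gripper_width": opening from 0.0 (shut) to 1.0 (fully open); "grasp_force": force on a finger pad.
Only numpy, scipy, OpenCV 4.12 (cv2) and the standard library are available. Lean on these libraries where they do the work, as an engineer would, in place of code of your own. Each camera call takes 0.05 s, during which the arm holds its last target. There are 200 camera calls.

## Working session

There is one attempt and no reset: what is moved stays moved. The work goes in short steps, Python scripts to look and compute and a tool call to move; the robot and the scene stay as the last step left them, time stands still between calls to the robot, and variables do not carry over. Pictures are saved under pics/ and viewed, at most 10 in all, crops included, and the job is handed in when it is done.

Besides the shell and the picture viewer there is one more tool, called after "Request:" in YAML: its name, and indented under it one key for each argument. jog_arm: Moves the arm, as the interface text tells. Its arguments: {"type":"object","properties":{"rows":{"type":"array","items":{"type":"object","properties":{"fingers":{"type":"number"},"x":{"type":"number"},"y":{"type":"number"},"z":{"type":"number"},"ax":{"type":"number"},"ay":{"type":"number"},"az":{"type":"number"}}}},"force":{"type":"number"}},"required":["rows"]}

```bash
mkdir -p pics; cat > h.py <<'E'
import numpy as np, cv2, pickle
from station import bot
def snap(name,f):
    d=bot.read_camera(name); cv2.imwrite(f'pics/{f}.png',d['pixels'][:,:,::-1]); pickle.dump(d,open(f'pics/{f}.pkl','wb')); return d
def load(f): return pickle.load(open(f'pics/{f}.pkl','rb'))
def K(d):
    f=240/np.tan(np.radians(d['vertical_fov'])/2); return np.array([[f,0,d['cx']],[0,f,d['cy']],[0,0,1]])
def px(d,uv,z):
    "pixels -> world at height z (list or scalar)"
    uv=np.array(uv,float).reshape(-1,1,2); n=cv2.undistortPoints(uv,K(d),np.array(d['dist_coeffs']))[:,0]
    T=np.array(d['world_from_camera']); r=np.c_[n,np.ones(len(n))]@T[:3,:3].T
    s=(np.broadcast_to(z,len(n))-T[2,3])/r[:,2]; return T[:3,3]+r*s[:,None]
def proj(d,P):
    T=np.linalg.inv(np.array(d['world_from_camera'])); 
    return cv2.projectPoints(np.array(P,float).reshape(-1,3),cv2.Rodrigues(T[:3,:3])[0],T[:3,3],K(d),np.array(d['dist_coeffs']))[0][:,0]
E
python3 - <<'E'
from h import *
for n in('top','scene'):
    d=snap(n,n+'0'); print(n,d['vertical_fov'],np.round(d['world_from_camera'],3).tolist())
print(bot.get_obs())
E
```

```text
top 49.499282727563674 [[0.026, -0.996, 0.085, 0.472], [-1.0, -0.027, -0.012, 0.035], [0.014, -0.085, -0.996, 1.044], [0.0, 0.0, 0.0, 1.0]]
scene 50.81751934660112 [[0.503, 0.679, -0.535, 1.046], [0.864, -0.404, 0.301, -0.26], [-0.012, -0.614, -0.79, 0.792], [0.0, 0.0, 0.0, 1.0]]
{'t': 0.1, 'q': array([-1.43609083,  0.47772875,  0.02232196,  1.55631798, -0.01146584,
        1.10929602, -0.08309338]), 'joint_vel': array([ 0.00054181, -0.00025443,  0.00083683, -0.00348439, -0.00045398,
        0.00249472,  0.00058106]), 'joint_torque': array([ 3.98493881e-03, -5.97763467e+01,  1.61367517e+00, -2.81955117e+01,
        1.28454203e-02,  5.04954223e-03, -1.65861616e-05]), 'eef_pos': array([0.16217034, 0.65469816, 0.23042957]), 'tool_rot': array([-2.89674547e-05,  1.21074622e-01,  9.92643077e-01, -8.10526449e-04]), 'contact_force': array([-1.09110927, -1.18691326, -0.49761357]), 'torque': array([-0.02284085,  0.00688355, -0.00387143]), 'grasp_force': 0.0, 'gripper_width': 0.9994600657580913}
```

View pics/top0.png

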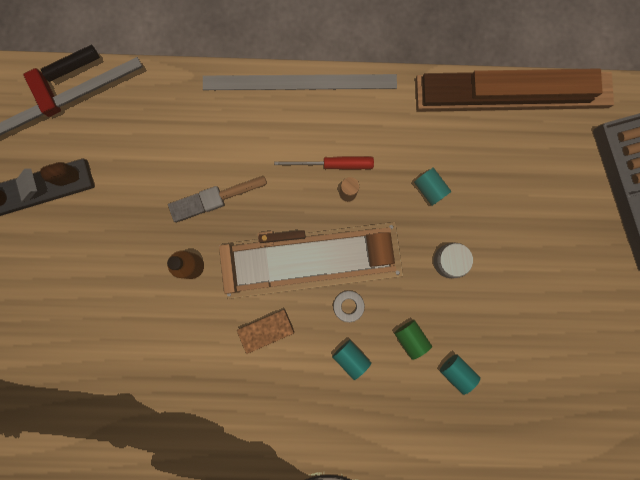

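View pics/scene0.png

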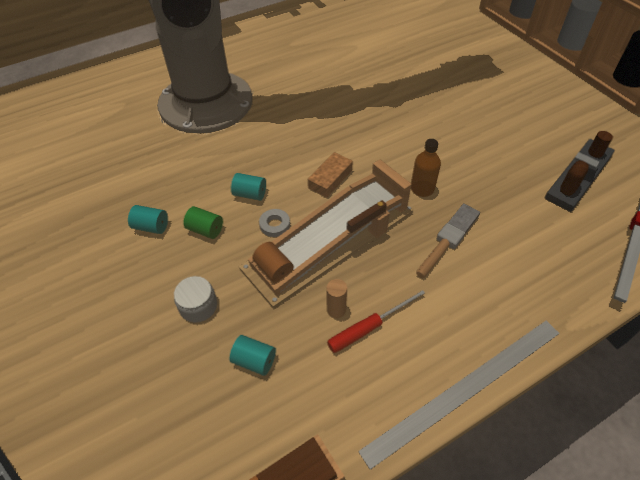

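The top view shows the gutter from about (400,255) at the low end, with the blank at (380,249), to (227,268) at the stop. The catch is at (283,237), with its pivot at the left end. The dowel (349,187) is on the far side and the bearing (349,306) on the near side. I'll enlarge the gutter for the fit.

```bash
python3 - <<'E'
from h import *
a=cv2.imread('pics/top0.png')[210:310,210:410]; cv2.imwrite('pics/c1.png',cv2.resize(a,None,fx=4,fy=4,interpolation=cv2.INTER_CUBIC))
E
```

```text
(no output)
```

View pics/c1.png

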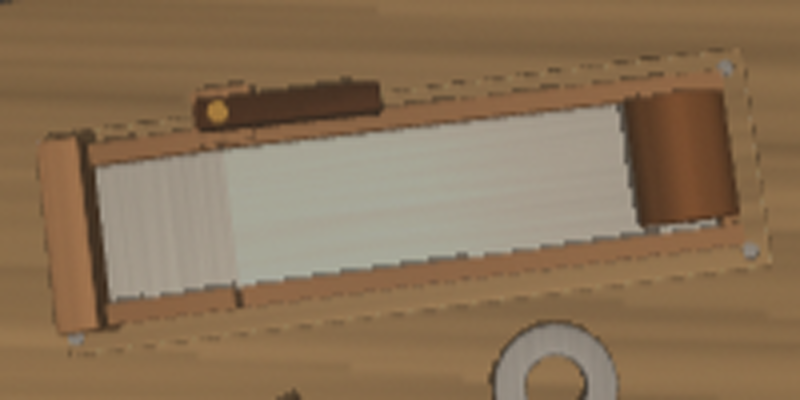

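The enlarged crop shows the base-board corners at crop (742,50), (771,264) and (72,354). The stop-top corners are at (40,140), (80,138), (100,328) and (57,332). The pivot screw is at (218,112) and the catch end at about (380,97). The blank spans (625-738, 92-222).

```bash
python3 - <<'E'
from h import *
from scipy.optimize import least_squares as ls
d=load('top0')
C=np.array([(742,50),(771,264),(72,354),(40,140),(80,138),(100,328),(57,332),(218,112)])/4+210-.4
G=np.array([(-175,-55,12),(-175,55,12),(175,55,12),(168,-45,85),(148,-45,85),(148,45,85),(168,45,85),(82,-47,90)])/1e3
def W(p,g):
    g=np.atleast_2d(g); c,s=np.cos(p[2]),np.sin(p[2]); return np.c_[p[0]+c*g[:,0]-s*g[:,1],p[1]+s*g[:,0]+c*g[:,1],g[:,2]]
r=ls(lambda p:(proj(d,W(p,G))-C).ravel(),[.45,.1,1.6]); p=r.x
print(p,np.degrees(p[2]),r.fun.reshape(-1,2).round(1).tolist()); np.save('p.npy',p)
t=px(d,[np.array([380,97])/4+210-.4],.079)[0]; pv=W(p,[.082,-.047,.079])[0]; u=W(p,[-1,0,0])[0]-W(p,[0,0,0])[0]; v=t-pv
print('tip',t,'pivot',pv,'catch ang(rad,+ toward +y g)',np.arctan2(u[1]*v[0]-u[0]*v[1],u@v) , np.hypot(*v[:2]))
for n,g in dict(blank=(-.131,0,.048),crest=(.085,0,.051),stop=(.148,0,.043),lip=(-.15,0,.032)).items(): print(n,W(p,g)[0].round(4))
print('others',px(d,[(349,187),(349,306),(454,260),(185,264)],[.075,.016,.05,.13]).round(3))
# scene check
s=load('scene0'); print(proj(s,W(p,[(-.131,-.03,.072),(-.131,.03,.072),(.082,-.047,.09),(-.175,-.055,.012)])).round())
E
```

```text
[0.53235884 0.04397066 1.72289219] 98.71445120127767 [[0.4, -0.5], [0.8, 0.6], [-0.2, 0.3], [-1.1, -0.1], [-0.3, -0.9], [0.1, 0.2], [-0.0, 0.5], [0.4, -0.2]]
tip [0.57625914 0.05885933 0.079     ] pivot [0.56639243 0.13214501 0.079     ] catch ang(rad,+ toward +y g) 0.0182670856057918 0.07394688967712432
blank [ 0.5522 -0.0855  0.048 ]
crest [0.5195 0.128  0.051 ]
stop [0.5099 0.1903 0.043 ]
lip [ 0.5551 -0.1043  0.032 ]
others [[ 0.668 -0.022  0.075]
 [ 0.443 -0.031  0.016]
 [ 0.537 -0.228  0.05 ]
 [ 0.512  0.265  0.13 ]]
[[281. 264.]
 [261. 242.]
 [379. 204.]
 [272. 305.]]
```

```bash
cat >> h.py <<'E'
from scipy.spatial.transform import Rotation as Ro
p=np.load('p.npy') if __import__('os').path.exists('p.npy') else None
def W(g): g=np.atleast_2d(np.array(g,float)); c,s=np.cos(p[2]),np.sin(p[2]); return np.c_[p[0]+c*g[:,0]-s*g[:,1],p[1]+s*g[:,0]+c*g[:,1],g[:,2]]
def pose():
    o=bot.get_obs(); return o,np.array(o['eef_pos']),Ro.from_quat(np.array(o['tool_rot'])[[1,2,3,0]])
def status():
    "TCP in gutter frame (mm), tool x yaw relative to uphill, force"
    o,P,R=pose(); c,s=np.cos(p[2]),np.sin(p[2]); d=P-[p[0],p[1],0]
    x=R.apply([1,0,0]); M=np.array([[c,s,0],[-s,c,0],[0,0,1]])
    print('t',round(o['t'],2),'g mm',(M@d*1e3).round(1),'x axis in g',(M@x).round(3),'z in g',(M@R.apply([0,0,1])).round(3),'F g',(M@o['contact_force']).round(1),'grip',round(o['gripper_width'],3),'q',np.round(o['q'],2))
def arc(g,n):
    "constant rows taking TCP to gutter-frame mm point with tool x uphill"
    o,P,R=pose(); x=R.apply([1,0,0]); th=np.arctan2(x[1],x[0])-p[2]; th=(th+np.pi)%(2*np.pi)-np.pi
    D=R.inv().apply(W(np.array(g)/1e3)[0]-P)*1e3; a=th/n
    S=sum(Ro.from_rotvec([0,0,a*k]).as_matrix() for k in range(n))
    print('per row',np.linalg.solve(S,D).round(2),'az deg',np.degrees(a).round(3))
E
python3 - <<'E'
from h import *
status(); arc((-205,0,230),24)
E
```

```text
t 0.1 g mm [659.8 273.4 230.4] x axis in g [ 0.385  0.923 -0.   ] z in g [-0.002  0.    -1.   ] F g [-1.   1.3 -0.5] grip 0.999 q [-1.44  0.48  0.02  1.56 -0.01  1.11 -0.08]
per row [-38.19 -12.08   0.07] az deg 2.807
```

Request:
jog_arm:
  rows:
    - {"x": -38,"y": -12,"az": 2.8,"fingers": 20}
    - {"x": -38,"y": -12,"az": 2.8,"fingers": 20}
    - {"x": -38,"y": -12,"az": 2.8,"fingers": 20}
    - {"x": -38,"y": -12,"az": 2.8,"fingers": 20}
    - {"x": -38,"y": -12,"az": 2.8,"fingers": 20}
    - {"x": -38,"y": -12,"az": 2.8,"fingers": 20}
    - {"x": -38,"y": -12,"az": 2.8,"fingers": 20}
    - {"x": -38,"y": -12,"az": 2.8,"fingers": 20}

```text
invalid input
```

Request:
jog_arm:
  rows:
    - {"x": -38,"y": -12,"az": 2.8,"fingers": 20}
    - {"x": -38,"y": -12,"az": 2.8,"fingers": 20}
    - {"x": -38,"y": -12,"az": 2.8,"fingers": 20}
    - {"x": -38,"y": -12,"az": 2.8,"fingers": 20}
    - {"x": -38,"y": -12,"az": 2.8,"fingers": 20}
    - {"x": -38,"y": -12,"az": 2.8,"fingers": 20}
    - {"x": -38,"y": -12,"az": 2.8,"fingers": 20}
    - {"x": -38,"y": -12,"az": 2.8,"fingers": 20}

```text
invalid input
```

```bash
python3 - <<'E'
from h import *
status(); arc((-205,0,140),10)
E
```

```text
t 0.1 g mm [659.8 273.4 230.4] x axis in g [ 0.385  0.923 -0.   ] z in g [-0.002  0.    -1.   ] F g [-1.   1.3 -0.5] grip 0.999 q [-1.44  0.48  0.02  1.56 -0.01  1.11 -0.08]
per row [-90.56 -32.08   9.16] az deg 6.738
```

Request:
jog_arm:
  rows:
    - {"x": -38,"y": -12,"z": 0,"ax": 0,"ay": 0,"az": 2.8,"fingers": 20}
    - {"x": -38,"y": -12,"z": 0,"ax": 0,"ay": 0,"az": 2.8,"fingers": 20}
    - {"x": -38,"y": -12,"z": 0,"ax": 0,"ay": 0,"az": 2.8,"fingers": 20}
    - {"x": -38,"y": -12,"z": 0,"ax": 0,"ay": 0,"az": 2.8,"fingers": 20}
    - {"x": -38,"y": -12,"z": 0,"ax": 0,"ay": 0,"az": 2.8,"fingers": 20}
    - {"x": -38,"y": -12,"z": 0,"ax": 0,"ay": 0,"az": 2.8,"fingers": 20}
    - {"x": -38,"y": -12,"z": 0,"ax": 0,"ay": 0,"az": 2.8,"fingers": 20}
    - {"x": -38,"y": -12,"z": 0,"ax": 0,"ay": 0,"az": 2.8,"fingers": 20}

```text
t: 0.9
eef_pos: [0.4014, 0.4449, 0.2309]
tool_rot: [-0.0, 0.313, 0.95, -0.0]
contact_force: [-0.1, 0.4, -1.6]
gripper_width: 0.235
grasp_force: 0.0
```

Request:
jog_arm:
  rows:
    - {"x": -38,"y": -12,"z": 0,"ax": 0,"ay": 0,"az": 2.8,"fingers": 20}
    - {"x": -38,"y": -12,"z": 0,"ax": 0,"ay": 0,"az": 2.8,"fingers": 20}
    - {"x": -38,"y": -12,"z": 0,"ax": 0,"ay": 0,"az": 2.8,"fingers": 20}
    - {"x": -38,"y": -12,"z": 0,"ax": 0,"ay": 0,"az": 2.8,"fingers": 20}
    - {"x": -38,"y": -12,"z": 0,"ax": 0,"ay": 0,"az": 2.8,"fingers": 20}
    - {"x": -38,"y": -12,"z": 0,"ax": 0,"ay": 0,"az": 2.8,"fingers": 20}
    - {"x": -38,"y": -12,"z": 0,"ax": 0,"ay": 0,"az": 2.8,"fingers": 20}
    - {"x": -38,"y": -12,"z": 0,"ax": 0,"ay": 0,"az": 2.8,"fingers": 20}

```text
t: 1.7
eef_pos: [0.5414, 0.1609, 0.231]
tool_rot: [-0.0, 0.491, 0.871, -0.0]
contact_force: [0.6, 0.2, -1.4]
gripper_width: 0.234
grasp_force: 0.0
```

```bash
python3 - <<'E'
from h import *
status(); arc((-205,0,140),8)
E
```

```text
t 1.7 g mm [114.2 -26.7 231. ] x axis in g [0.924 0.382 0.   ] z in g [-0.  0. -1.] F g [ 0.1 -0.7 -1.4] grip 0.234 q [-0.71  0.31  0.38  1.84 -0.13  1.02  0.27]
per row [-38.45 -12.05  11.39] az deg 2.808
```

Request:
jog_arm:
  rows:
    - {"x": -38.5,"y": -12,"z": 11,"ax": 0,"ay": 0,"az": 2.8,"fingers": 20}
    - {"x": -38.5,"y": -12,"z": 11,"ax": 0,"ay": 0,"az": 2.8,"fingers": 20}
    - {"x": -38.5,"y": -12,"z": 11,"ax": 0,"ay": 0,"az": 2.8,"fingers": 20}
    - {"x": -38.5,"y": -12,"z": 11,"ax": 0,"ay": 0,"az": 2.8,"fingers": 20}
    - {"x": -38.5,"y": -12,"z": 11,"ax": 0,"ay": 0,"az": 2.8,"fingers": 20}
    - {"x": -38.5,"y": -12,"z": 11,"ax": 0,"ay": 0,"az": 2.8,"fingers": 20}
    - {"x": -38.5,"y": -12,"z": 11,"ax": 0,"ay": 0,"az": 2.8,"fingers": 20}
    - {"x": -38.5,"y": -12,"z": 11,"ax": 0,"ay": 0,"az": 2.8,"fingers": 20}

```text
t: 2.5
eef_pos: [0.5642, -0.1586, 0.1426]
tool_rot: [-0.0, 0.651, 0.759, -0.0]
contact_force: [0.9, -0.0, 0.6]
gripper_width: 0.237
grasp_force: 0.0
```

```bash
python3 - <<'E'
from h import *
status(); arc((-205,0,40),8)
E
```

```text
t 2.5 g mm [-205.    -0.8  142.6] x axis in g [1.    0.001 0.   ] z in g [ 0.  0. -1.] F g [-0.2 -0.9  0.6] grip 0.237 q [-0.22  0.47  0.51  1.88 -0.3   0.86  0.59]
per row [ 0.   -0.1  12.82] az deg 0.011
```

Request:
jog_arm:
  rows:
    - {"x": 0,"y": 0,"z": 18,"ax": 0,"ay": 0,"az": 0,"fingers": 20}
    - {"x": 0,"y": 0,"z": 18,"ax": 0,"ay": 0,"az": 0,"fingers": 20}
    - {"x": 0,"y": 0,"z": 18,"ax": 0,"ay": 0,"az": 0,"fingers": 20}
    - {"x": 0,"y": 0,"z": 18,"ax": 0,"ay": 0,"az": 0,"fingers": 20}
    - {"x": 0,"y": 0,"z": 16,"ax": 0,"ay": 0,"az": 0,"fingers": 20}
    - {"x": 0,"y": 0,"z": 16,"ax": 0,"ay": 0,"az": 0,"fingers": 20}
    - {"x": 5,"y": -0.5,"z": 0,"ax": 0,"ay": 0,"az": 0,"fingers": 20}
    - {"x": 5,"y": 0,"z": 0,"ax": 0,"ay": 0,"az": 0,"fingers": 20}

```text
t: 3.3
eef_pos: [0.5622, -0.1472, 0.0391]
tool_rot: [-0.0, 0.65, 0.76, -0.0]
contact_force: [0.3, 0.7, -0.4]
gripper_width: 0.232
grasp_force: 0.0
```

```bash
python3 - <<'E'
from h import *
status(); snap('scene','s1'); a=cv2.imread('pics/s1.png')[180:340,170:430]; cv2.imwrite('pics/s1c.png',cv2.resize(a,None,fx=3,fy=3,interpolation=cv2.INTER_CUBIC))
E
```

```text
t 3.3 g mm [-193.5   -0.6   39.1] x axis in g [1.    0.003 0.   ] z in g [ 0.     0.001 -1.   ] F g [ 0.6 -0.4 -0.4] grip 0.232 q [-0.17  0.61  0.42  1.94 -0.39  0.67  0.65]
```

View pics/s1c.png

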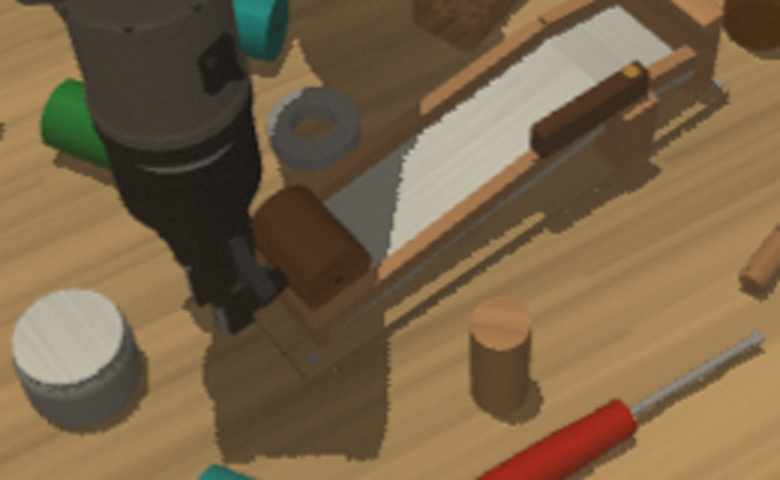

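The gripper's fingers are just behind the blank (crop (225,310)), clear of the lip and the wax tin. I'll push from here.

Request:
jog_arm:
  rows:
    - {"x": 8,"y": 0.5,"z": 0,"ax": 0,"ay": 0,"az": 0,"fingers": 20}
    - {"x": 8,"y": 0,"z": 0,"ax": 0,"ay": 0,"az": 0,"fingers": 20}
    - {"x": 5,"y": 0,"z": 0,"ax": 0,"ay": 0,"az": 0,"fingers": 20}
    - {"x": 5,"y": 0,"z": 0,"ax": 0,"ay": 0,"az": 0,"fingers": 20}
    - {"x": 5,"y": 0,"z": -0.6,"ax": 0,"ay": 0,"az": 0,"fingers": 20}
    - {"x": 5,"y": 0,"z": -0.6,"ax": 0,"ay": 0,"az": 0,"fingers": 20}
    - {"x": 5,"y": 0,"z": -0.6,"ax": 0,"ay": 0,"az": 0,"fingers": 20}
    - {"x": 5,"y": 0,"z": -0.6,"ax": 0,"ay": 0,"az": 0,"fingers": 20}

```text
t: 4.15
eef_pos: [0.5558, -0.1016, 0.0418]
tool_rot: [0.0, 0.65, 0.76, -0.0]
contact_force: [-0.4, 0.7, 0.7]
gripper_width: 0.234
grasp_force: 0.3
```

```bash
python3 - <<'E'
from h import *
status()
E
```

```text
t 4.15 g mm [-147.5   -1.1   41.8] x axis in g [ 1.     0.003 -0.   ] z in g [-0. -0. -1.] F g [0.7 0.3 0.7] grip 0.234 q [-0.26  0.59  0.43  1.98 -0.39  0.65  0.58]
```

Request:
jog_arm:
  rows:
    - {"x": 8,"y": -0.3,"z": -1,"ax": 0,"ay": 0,"az": 0,"fingers": 20}
    - {"x": 10,"y": -0.3,"z": -1.2,"ax": 0,"ay": 0,"az": 0,"fingers": 20}
    - {"x": 10,"y": -0.3,"z": -1.2,"ax": 0,"ay": 0,"az": 0,"fingers": 20}
    - {"x": 10,"y": 0,"z": -1.2,"ax": 0,"ay": 0,"az": 0,"fingers": 20}
    - {"x": 10,"y": 0,"z": -1.2,"ax": 0,"ay": 0,"az": 0,"fingers": 20}
    - {"x": 10,"y": 0,"z": -1.2,"ax": 0,"ay": 0,"az": 0,"fingers": 20}
    - {"x": 10,"y": 0,"z": -1.2,"ax": 0,"ay": 0,"az": 0,"fingers": 20}
    - {"x": 8,"y": 0,"z": -1,"ax": 0,"ay": 0,"az": 0,"fingers": 20}

```text
t: 4.95
eef_pos: [0.5431, -0.0258, 0.051]
tool_rot: [-0.0, 0.65, 0.76, 0.0]
contact_force: [0.0, -0.3, 1.5]
gripper_width: 0.23
grasp_force: 0.2
```

```bash
python3 - <<'E'
from h import *
status(); snap('scene','s2'); a=cv2.imread('pics/s2.png')[150:310,210:470]; cv2.imwrite('pics/s2c.png',cv2.resize(a,None,fx=3,fy=3,interpolation=cv2.INTER_CUBIC))
E
```

```text
t 4.95 g mm [-70.6  -0.   51. ] x axis in g [1.    0.004 0.   ] z in g [ 0.  0. -1.] F g [-0.3  0.   1.5] grip 0.23 q [-0.41  0.55  0.44  2.03 -0.38  0.64  0.44]
```

View pics/s2c.png

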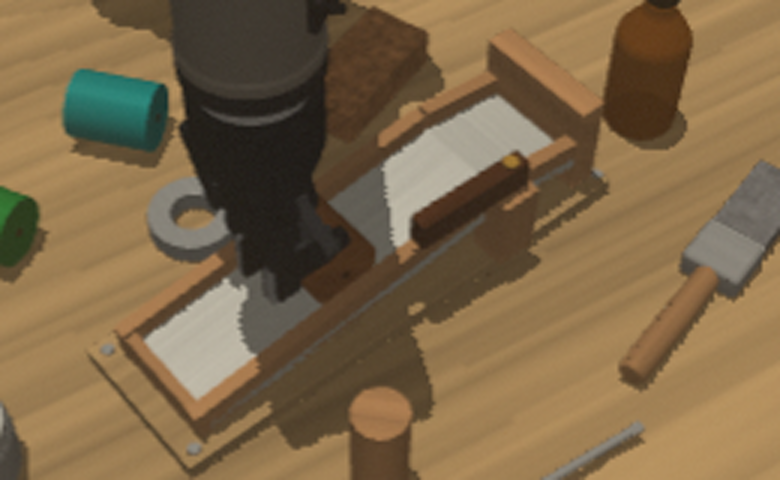

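The blank rolls straight ahead of the fingers (crop (340,265)), square to the gutter, so I'll continue.

Request:
jog_arm:
  rows:
    - {"x": 8,"y": 0,"z": -1,"ax": 0,"ay": 0,"az": 0,"fingers": 20}
    - {"x": 10,"y": 0,"z": -1.2,"ax": 0,"ay": 0,"az": 0,"fingers": 20}
    - {"x": 10,"y": 0,"z": -1.2,"ax": 0,"ay": 0,"az": 0,"fingers": 20}
    - {"x": 10,"y": 0,"z": -1.2,"ax": 0,"ay": 0,"az": 0,"fingers": 20}
    - {"x": 10,"y": 0,"z": -1.2,"ax": 0,"ay": 0,"az": 0,"fingers": 20}
    - {"x": 10,"y": 0,"z": -1.2,"ax": 0,"ay": 0,"az": 0,"fingers": 20}
    - {"x": 10,"y": 0,"z": -1.2,"ax": 0,"ay": 0,"az": 0,"fingers": 20}
    - {"x": 8,"y": 0,"z": -1,"ax": 0,"ay": 0,"az": 0,"fingers": 20}

```text
t: 5.8
eef_pos: [0.5313, 0.0493, 0.0602]
tool_rot: [-0.0, 0.65, 0.76, 0.0]
contact_force: [-0.4, -0.2, 0.5]
gripper_width: 0.235
grasp_force: 0.2
```

Request:
jog_arm:
  rows:
    - {"x": 7,"y": 0,"z": -0.9,"ax": 0,"ay": 0,"az": 0,"fingers": 20}
    - {"x": 8,"y": 0,"z": -1,"ax": 0,"ay": 0,"az": 0,"fingers": 20}
    - {"x": 8,"y": 0,"z": -1,"ax": 0,"ay": 0,"az": 0,"fingers": 20}
    - {"x": 7,"y": 0,"z": -0.8,"ax": 0,"ay": 0,"az": 0,"fingers": 20}
    - {"x": 6,"y": 0,"z": -0.7,"ax": 0,"ay": 0,"az": 0,"fingers": 20}
    - {"x": 5,"y": 0,"z": -0.6,"ax": 0,"ay": 0,"az": 0,"fingers": 20}
    - {"x": 5,"y": 0,"z": -0.5,"ax": 0,"ay": 0,"az": 0,"fingers": 20}
    - {"x": 4,"y": 0,"z": 0,"ax": 0,"ay": 0,"az": 0,"fingers": 20}

```text
t: 6.6
eef_pos: [0.5237, 0.098, 0.0656]
tool_rot: [-0.0, 0.65, 0.76, 0.0]
contact_force: [-0.3, 0.8, 0.3]
gripper_width: 0.234
grasp_force: 0.0
```

```bash
python3 - <<'E'
from h import *
status()
E
```

```text
t 6.6 g mm [54.7  0.4 65.6] x axis in g [1.    0.003 0.   ] z in g [ 0.  0. -1.] F g [0.8 0.2 0.3] grip 0.234 q [-0.67  0.51  0.47  2.05 -0.37  0.66  0.2 ]
```

Request:
jog_arm:
  rows:
    - {"x": 4,"y": 0,"z": 0,"ax": 0,"ay": 0,"az": 0,"fingers": 20}
    - {"x": 4,"y": 0,"z": 0,"ax": 0,"ay": 0,"az": 0,"fingers": 20}
    - {"x": 4,"y": 0,"z": 0,"ax": 0,"ay": 0,"az": 0,"fingers": 20}
    - {"x": 4,"y": 0,"z": 0,"ax": 0,"ay": 0,"az": 0,"fingers": 20}
    - {"x": 4,"y": 0,"z": 0.5,"ax": 0,"ay": 0,"az": 0,"fingers": 20}
    - {"x": 4,"y": 0,"z": 0.5,"ax": 0,"ay": 0,"az": 0,"fingers": 20}
    - {"x": 4,"y": 0,"z": 0.5,"ax": 0,"ay": 0,"az": 0,"fingers": 20}
    - {"x": 3,"y": 0,"z": 0.5,"ax": 0,"ay": 0,"az": 0,"fingers": 20}

```text
t: 7.4
eef_pos: [0.5189, 0.1286, 0.0635]
tool_rot: [-0.0, 0.65, 0.76, 0.0]
contact_force: [-0.8, 0.1, 0.8]
gripper_width: 0.234
grasp_force: 0.0
```

```bash
python3 - <<'E'
from h import *
status(); snap('scene','s3'); a=cv2.imread('pics/s3.png')[140:300,250:510]; cv2.imwrite('pics/s3c.png',cv2.resize(a,None,fx=3,fy=3,interpolation=cv2.INTER_CUBIC))
E
```

```text
t 7.4 g mm [85.7  0.5 63.5] x axis in g [1.    0.003 0.   ] z in g [ 0.  0. -1.] F g [0.2 0.8 0.8] grip 0.234 q [-0.72  0.52  0.47  2.05 -0.37  0.66  0.14]
```

View pics/s3c.png

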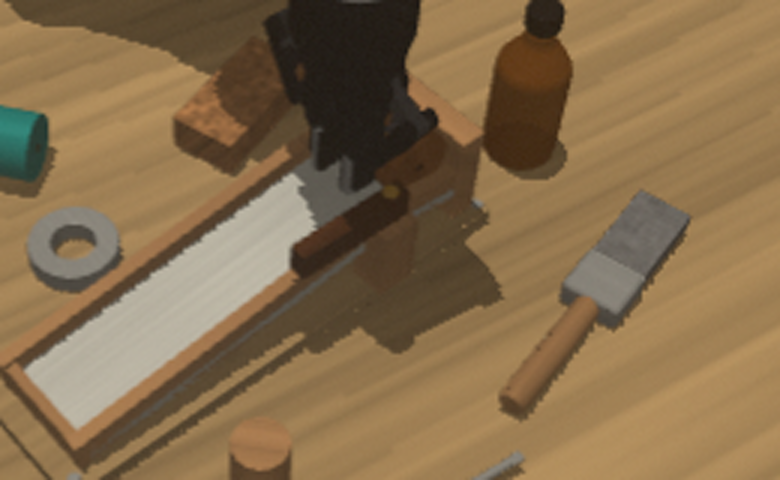

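The blank sits against the stop (crop (415,160)). Next I lift, shut the fingers and go round to the outside of the catch.

Request:
jog_arm:
  rows:
    - {"x": -8,"y": 0,"z": 0,"ax": 0,"ay": 0,"az": 0,"fingers": 20}
    - {"x": -2,"y": 0,"z": -25,"ax": 0,"ay": 0,"az": 0,"fingers": 0}
    - {"x": 0,"y": 0,"z": -30,"ax": 0,"ay": 0,"az": 0,"fingers": 0}
    - {"x": -11,"y": 25,"z": 0,"ax": 0,"ay": 0,"az": 0,"fingers": 0}
    - {"x": -11,"y": 25,"z": 0,"ax": 0,"ay": 0,"az": 0,"fingers": 0}
    - {"x": -11,"y": 25,"z": 0,"ax": 0,"ay": 0,"az": 0,"fingers": 0}
    - {"x": -11,"y": 25,"z": 0,"ax": 0,"ay": 0,"az": 0,"fingers": 0}
    - {"x": 0,"y": 0,"z": 0,"ax": 0,"ay": 0,"az": 0,"fingers": 0}

```text
t: 8.25
eef_pos: [0.6293, 0.0873, 0.1189]
tool_rot: [0.002, 0.651, 0.759, 0.0]
contact_force: [-0.2, -0.5, -0.1]
gripper_width: 0.001
grasp_force: 0.0
```

```bash
python3 - <<'E'
from h import *
status(); snap('top','t4'); a=cv2.imread('pics/t4.png')[190:320,190:410]; cv2.imwrite('pics/t4c.png',cv2.resize(a,None,fx=3.5,fy=3.5,interpolation=cv2.INTER_CUBIC))
E
```

```text
t 8.25 g mm [  28.2 -102.4  118.9] x axis in g [ 1.    -0.    -0.002] z in g [-0.002 -0.003 -1.   ] F g [-0.4  0.3 -0.1] grip 0.001 q [-0.6   0.58  0.51  1.78 -0.35  0.87  0.22]
```

View pics/t4c.png

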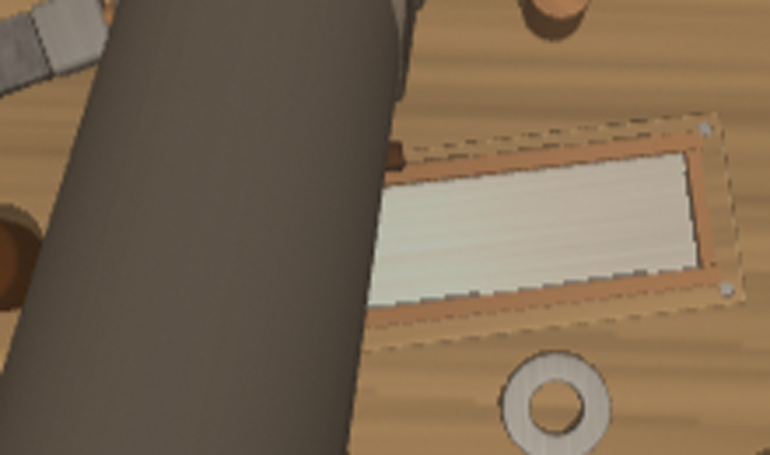

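Request:
jog_arm:
  rows:
    - {"x": 0,"y": 0,"z": 15,"ax": 0,"ay": 0,"az": 0,"fingers": 0}
    - {"x": 0,"y": 0,"z": 14,"ax": 0,"ay": 0,"az": 0,"fingers": 0}
    - {"x": 0,"y": 0,"z": 14,"ax": 0,"ay": 0,"az": 0,"fingers": 0}
    - {"x": 1,"y": -10,"z": 0,"ax": 0,"ay": 0,"az": 0,"fingers": 0}
    - {"x": 1,"y": -10,"z": 0,"ax": 0,"ay": 0,"az": 0,"fingers": 0}
    - {"x": 0,"y": -6,"z": 0,"ax": 0,"ay": 0,"az": 0,"fingers": 0}
    - {"x": 0,"y": -6,"z": 0,"ax": 0,"ay": 0,"az": 0,"fingers": 0}
    - {"x": 0,"y": -6,"z": 0,"ax": 0,"ay": 0,"az": 0,"fingers": 0}

```text
t: 9.1
eef_pos: [0.5885, 0.0863, 0.0764]
tool_rot: [0.001, 0.65, 0.76, 0.001]
contact_force: [1.0, -1.5, -0.8]
gripper_width: -0.002
grasp_force: 0.7
```

```bash
python3 - <<'E'
from h import *
status()
E
```

```text
t 9.1 g mm [ 33.3 -61.9  76.4] x axis in g [ 1.     0.003 -0.   ] z in g [-0.    -0.002 -1.   ] F g [-1.6 -0.8 -0.8] grip -0.002 q [-0.61  0.58  0.48  1.9  -0.38  0.75  0.24]
```

Request:
jog_arm:
  rows:
    - {"x": -1.5,"y": -5.5,"z": 0,"ax": 0,"ay": 0,"az": 0,"fingers": 0}
    - {"x": -1.5,"y": -5.5,"z": 0,"ax": 0,"ay": 0,"az": 0,"fingers": 0}
    - {"x": -1,"y": -5.5,"z": 0,"ax": 0,"ay": 0,"az": 0,"fingers": 0}
    - {"x": 0.5,"y": -5.5,"z": 0,"ax": 0,"ay": 0,"az": 0,"fingers": 0}
    - {"x": 1.5,"y": -5.5,"z": 0,"ax": 0,"ay": 0,"az": 0,"fingers": 0}
    - {"x": 2.5,"y": -5.5,"z": 0,"ax": 0,"ay": 0,"az": 0,"fingers": 0}
    - {"x": 3,"y": -5,"z": 0,"ax": 0,"ay": 0,"az": 0,"fingers": 0}
    - {"x": 3,"y": -4,"z": 0,"ax": 0,"ay": 0,"az": 0,"fingers": 0}

```text
t: 9.9
eef_pos: [0.5452, 0.0866, 0.0755]
tool_rot: [-0.0, 0.65, 0.76, -0.0]
contact_force: [1.6, -0.2, -0.2]
gripper_width: 0.0
grasp_force: 0.4
```

Request:
jog_arm:
  rows:
    - {"x": 3,"y": -3,"z": 0,"ax": 0,"ay": 0,"az": 0,"fingers": 0}
    - {"x": 3,"y": -3,"z": 0,"ax": 0,"ay": 0,"az": 0,"fingers": 0}
    - {"x": 3,"y": -3,"z": 0,"ax": 0,"ay": 0,"az": 0,"fingers": 0}
    - {"x": 3,"y": -3,"z": 0,"ax": 0,"ay": 0,"az": 0,"fingers": 0}
    - {"x": 3,"y": -3,"z": 0,"ax": 0,"ay": 0,"az": 0,"fingers": 0}
    - {"x": 2,"y": -2,"z": 0,"ax": 0,"ay": 0,"az": 0,"fingers": 0}
    - {"x": 1,"y": -1,"z": 0,"ax": 0,"ay": 0,"az": 0,"fingers": 0}
    - {"x": 1,"y": 0,"z": 0,"ax": 0,"ay": 0,"az": 0,"fingers": 0}

```text
t: 10.7
eef_pos: [0.5247, 0.1022, 0.0755]
tool_rot: [-0.0, 0.65, 0.76, -0.0]
contact_force: [-0.4, -0.8, 0.3]
gripper_width: -0.002
grasp_force: 0.4
```

```bash
python3 - <<'E'
from h import *
status(); snap('scene','s5'); a=cv2.imread('pics/s5.png')[140:300,250:510]; cv2.imwrite('pics/s5c.png',cv2.resize(a,None,fx=3,fy=3,interpolation=cv2.INTER_CUBIC))
E
```

```text
t 10.7 g mm [58.8 -1.2 75.5] x axis in g [ 1.     0.003 -0.   ] z in g [-0.     0.001 -1.   ] F g [-0.7  0.5  0.3] grip -0.002 q [-0.69  0.5   0.49  2.04 -0.37  0.68  0.19]
```

View pics/s5c.png

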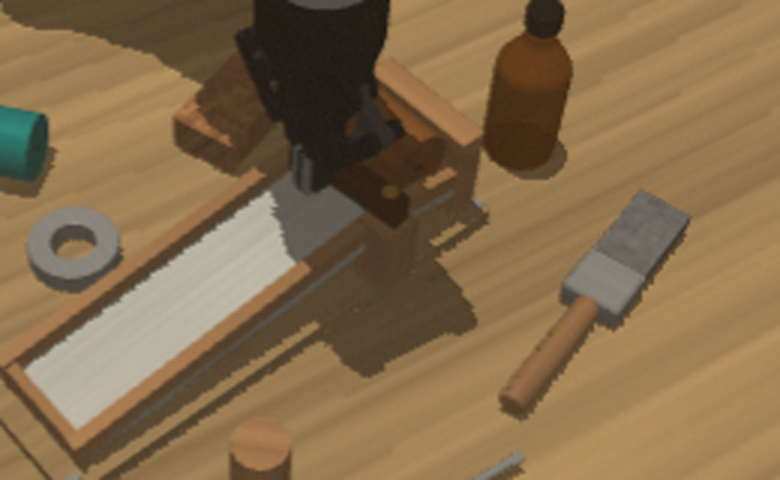

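The catch is across the gutter, almost square (crop (370,185)), with the blank behind it. I'll finish slowly onto the limit while watching the force.

Request:
jog_arm:
  rows:
    - {"x": 1,"y": -1,"z": 0,"ax": 0,"ay": 0,"az": 0,"fingers": 0}
    - {"x": 1,"y": -1,"z": 0,"ax": 0,"ay": 0,"az": 0,"fingers": 0}
    - {"x": 1,"y": -1,"z": 0,"ax": 0,"ay": 0,"az": 0,"fingers": 0}
    - {"x": 0.5,"y": -1,"z": 0,"ax": 0,"ay": 0,"az": 0,"fingers": 0}
    - {"x": 0.5,"y": -1,"z": 0,"ax": 0,"ay": 0,"az": 0,"fingers": 0}
    - {"x": 0.5,"y": 0,"z": 0,"ax": 0,"ay": 0,"az": 0,"fingers": 0}
    - {"x": 0.5,"y": 0,"z": 0,"ax": 0,"ay": 0,"az": 0,"fingers": 0}
    - {"x": 0,"y": 0,"z": 0,"ax": 0,"ay": 0,"az": 0,"fingers": 0}

```text
t: 11.55
eef_pos: [0.5191, 0.1065, 0.0755]
tool_rot: [-0.0, 0.65, 0.76, -0.0]
contact_force: [-0.3, -0.9, -0.3]
gripper_width: 0.004
grasp_force: 0.2
```

```bash
python3 - <<'E'
from h import *
status()
E
```

```text
t 11.55 g mm [63.8  3.6 75.5] x axis in g [1.    0.003 0.   ] z in g [ 0.  0. -1.] F g [-0.9  0.5 -0.3] grip 0.004 q [-0.7   0.49  0.49  2.05 -0.36  0.68  0.18]
```

Force is still about 1 N, so the limit hasn't been reached. I'll creep on in small steps.

Request:
jog_arm:
  rows:
    - {"x": 0.4,"y": 0,"z": 0,"ax": 0,"ay": 0,"az": 0,"fingers": 0}
    - {"x": 0.4,"y": 0,"z": 0,"ax": 0,"ay": 0,"az": 0,"fingers": 0}
    - {"x": 0.4,"y": 0,"z": 0,"ax": 0,"ay": 0,"az": 0,"fingers": 0}
    - {"x": 0.4,"y": 0,"z": 0,"ax": 0,"ay": 0,"az": 0,"fingers": 0}
    - {"x": 0.4,"y": 0,"z": 0,"ax": 0,"ay": 0,"az": 0,"fingers": 0}
    - {"x": 0,"y": 0,"z": 0,"ax": 0,"ay": 0,"az": 0,"fingers": 0}
    - {"x": 0,"y": 0,"z": 0,"ax": 0,"ay": 0,"az": 0,"fingers": 0}
    - {"x": 0,"y": 0,"z": 0,"ax": 0,"ay": 0,"az": 0,"fingers": 0}

```text
t: 12.35
eef_pos: [0.519, 0.1075, 0.0755]
tool_rot: [0.0, 0.65, 0.76, -0.0]
contact_force: [0.3, -5.6, 0.5]
gripper_width: -0.0
grasp_force: 2.6
```

```bash
python3 - <<'E'
from h import *
status()
E
```

```text
t 12.35 g mm [64.8  3.6 75.5] x axis in g [ 1.     0.002 -0.001] z in g [-0.001  0.    -1.   ] F g [-5.6  0.6  0.5] grip -0.0 q [-0.71  0.49  0.49  2.05 -0.36  0.68  0.17]
```

The force rose to 5.6 N against the hard limit, so the catch is square. Backing off downhill, then up.

Request:
jog_arm:
  rows:
    - {"x": -5,"y": 0,"z": 0,"ax": 0,"ay": 0,"az": 0,"fingers": 0}
    - {"x": -15,"y": 0,"z": 0,"ax": 0,"ay": 0,"az": 0,"fingers": 0}
    - {"x": -15,"y": 0,"z": -20,"ax": 0,"ay": 0,"az": 0,"fingers": 0}
    - {"x": -30,"y": 0,"z": -30,"ax": 0,"ay": 0,"az": 0,"fingers": 0}
    - {"x": -35,"y": 0,"z": -25,"ax": 0,"ay": 0,"az": 0,"fingers": 0}
    - {"x": -40,"y": 0,"z": -20,"ax": 0,"ay": 0,"az": 0,"fingers": 0}
    - {"x": -40,"y": 0,"z": -10,"ax": 0,"ay": 0,"az": 0,"fingers": 0}
    - {"x": -30,"y": 0,"z": 0,"ax": 0,"ay": 0,"az": 0,"fingers": 0}

```text
t: 13.15
eef_pos: [0.5527, -0.1027, 0.1829]
tool_rot: [0.002, 0.651, 0.759, 0.001]
contact_force: [-0.1, 0.7, 0.5]
gripper_width: -0.003
grasp_force: 0.0
```

```bash
python3 - <<'E'
from h import *
status(); d=snap('top','t6'); a=cv2.imread('pics/t6.png')[190:320,190:410]; cv2.imwrite('pics/t6c.png',cv2.resize(a,None,fx=3.5,fy=3.5,interpolation=cv2.INTER_CUBIC))
print('expected crop px: blank ctr, catch tip edges', ((proj(d,W([(.124,0,.071),(.075,.028,.09),(.089,.028,.09),(.082,-.047,.09)]))-190)*3.5).round())
E
```

```text
t 13.15 g mm [-148.1    2.1  182.9] x axis in g [ 1.     0.001 -0.001] z in g [-0.001 -0.004 -1.   ] F g [ 0.7 -0.   0.5] grip -0.003 q [-0.4   0.39  0.61  1.91 -0.28  0.92  0.49]
expected crop px: blank ctr, catch tip edges [[196. 266.]
 [291. 306.]
 [264. 310.]
 [261. 166.]]
```

View pics/t6c.png

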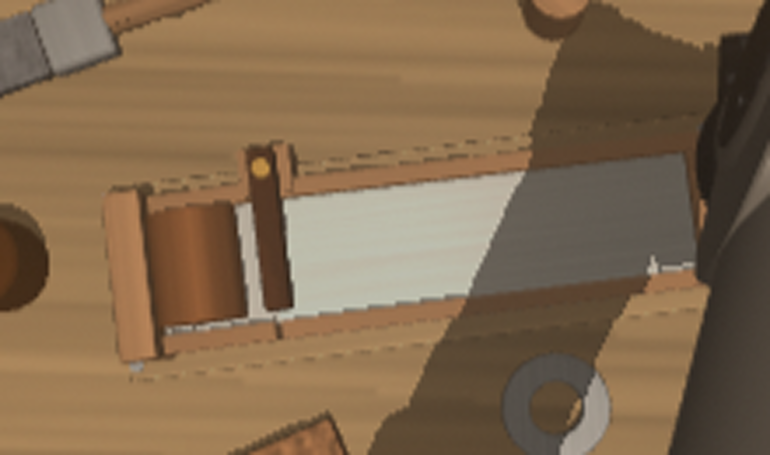

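The blank rests against the stop (crop (197,262), expected (196,266)). The catch lies square: its end is at (265-293,308), expected (264-291,306-310). The hand is clear.

```bash
python3 -c "
from station import bot
print(bot.hand_in())"
```

```text
the job is handed in; nothing more can be done
None
```

The blank rests against the stop at the high end, the catch is pushed to its limit square across the gutter behind it, the hand is clear, and the job was handed in at about 13 s of the 61 s allowed.

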